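# Shift the stone lap into polishing gear

## Robot

A 7-joint arm with a two-finger parallel gripper is mounted at the origin on the work surface. World frame = base frame: x ahead of the robot, y to its left, z up, the work surface at z = 0. Lengths are in m, angles in rad, forces in N, time in s.
With the tool pointing down it reaches from about 0.4 to 0.875 m from the base axis. Payload 19.3 kg.
Tool frame: the origin (TCP) lies midway between the tips of the shut fingers; the grasp point (between the pads) lies 19 mm behind it; z points along the fingers, x is the direction in which the jaws open and shut, and the axes are right-handed (so a half turn about z gives the same grasp; the last joint's range is limited). The gripper opens to 85 mm and grips with 20 to 120 N. Pads are 22 mm wide; open, the fingers measure 114 mm over their backs; the gripper's body (76 mm by 85 mm) begins 54 mm behind the grasp point. The pads swing forward as they close: fully open they stand 13 mm farther back than shut.
Start: joints at [1.259, 0.521, -0.036, 1.599, 0.021, 1.021, -0.113], TCP at [0.15, -0.607, 0.231] pointing down, gripper open.
Joint ranges: [-2.91, 2.91], [-0.3, 2.13], [-1.5, 1.42], [0.17, 2.43], [-1.26, 4.41], [0.16, 1.93], [-2.52, 2.52]. Speed limits (rad/s): [1.89, 1.89, 2.39, 2.39, 3.01, 3.01, 3.01].

## Interface

Orientations are given as a unit quaternion [w, x, y, z].
In Python, from bench import env gives the robot as it stands. The module is installed in compiled form; this text tells all that it offers.
- The arm moves only by the shell command python3 -m creep 'ROWS' [FORCE]. ROWS is JSON, a list of rows, each a list of 7 numbers: the shift along the tool's x, y, z normalised to -1 to 1, where 1 is 400 mm, then the turn, a rotation vector about the tool's x, y, z normalised to -1 to 1, where 1 is 180 degrees, then the finger opening in mm, from 0 to 85.4. In form: [[x, y, z, rx, ry, rz, fingers], ...]. A call has 1 to 20 rows; each row is the pose to reach, as a shift and turn from the pose measured when the call began, along the tool's axes at that moment, turning the shorter way round; what a row does not reach only later rows make up. A row lasts 1/12 s, in which the tool goes at most 41.7 mm and 7.16 degrees, less where a joint would pass 70% of its speed; a pose out of reach is approached as far as the arm can. A call with a number of a shift or a turn outside -1 to 1 is refused whole. A call with a gripper value outside its range is refused whole. The fingers move at their own pace and stop on an object; FORCE is the grip in N (left out, the last holds). Time passes only in rows, so rows that repeat a pose let the fingers close. It gives the time, the measured TCP pose, the force and the opening at its end, in the units of the state.
- env.observe(): the state, without advancing time (a new reading comes with each control period).
- env.capture(name): name is "scene" or "top" or "wrist"; returns (picture, depth): 480x640x3 uint8, red, green, blue; 480x640 float32, m along the optical axis (not along the pixel's ray), 0 where there is no reading.
- env.camera_info(name): a dict with "mtx" (3x3 intrinsics, pixels), "distortion" ([k1, k2, p1, p2, k3] as OpenCV has them; the pictures are not rectified), "extrinsics" (4x4, takes a point from world to camera coordinates). Camera axes: x right, y down, z forward; pixel columns grow to the right and rows downward; lengths in m; the calibration is good to about 2 mm. A picture is of the moment at which its call begins: read the wrist's pose just before it. camera_info takes no time and is no camera call; for the wrist camera it gives the pose at the moment of the call.
- env.finish_job(): hands the job in, once; it reports no verdict.
The state is a dict: "t": time; "qpos": joint angles; "dq": joint speeds; "joint_efforts": joint torques, N m; "eef_pos": TCP position; "tool_rot": TCP orientation; "contact_force": force on the tool from outside, world axes, zero at the start; "ft_torque": the same for the moment, N m; "grip_width": finger opening in m.
Only numpy, scipy, OpenCV 4.12 (cv2) and the standard library are available. Lean on these libraries where they do the work, as an engineer would, in place of code of your own. Each camera call takes 0.05 s, during which the arm holds its last target.

## Task

The lap is at a standstill in coarse-grinding gear (red stud). Push its gear lever with the fingertips out of that gear and through the H-gate until it is fully home in polishing gear, the slot marked by the green stud, without entering the yellow or blue gear on the way. Push it only, never take the grip between the fingers, do not force it against the gate, leave the things around the machine where they are, and let go of the lever at the end.

Things in the scene. Friction and masses are not known exactly. Their poses are not given: they have to be found in the camera images.
- lap_machine: the bench lap: grey base 370 x 560 mm, cream gearbox 210 x 190 mm in x and y with the gate on top, green bowl (rim 140 mm high) to the left from 115 mm off the gate centre. Origin on the table under the gate centre; x away from its front (the robot's side), y left towards the bowl, z up. Nothing but the lever and flat studs stands above the gate plate within 110 mm of its centre.
- gate_centre (a point): centre of the H-shaped gate, on the top face of the steel gate plate (124 x 104 mm), 126 mm above the table; axes as the machine's. Two slots along x, centre lines at y = +18 and -18 mm, 16 mm wide, from x = -29 to +29 mm, joined in the middle by the neutral channel along y (16 mm wide, x = -8 to +8 mm). Four gears: the near (-x) and far (+x) half of each slot.
- grip_centre (a point): middle of the lever's black upright round grip: 30 mm diameter, straight for 42 mm (18 mm below this point to 24 mm above), grip top 32 mm above; below is a 10 mm steel stem down through the gate. 190 mm above the table when upright. Fully home in a gear it stands 36 to 37 mm from the gate centre along x and 25 to 31 mm along y.
- lever_pivot (a point): the point about which the lever swings, both ways, inside the gearbox: under the gate centre, 22 mm above the table, 168 mm from the grip's middle
- stem_at_gate (a point): the stem's axis at the level of the gate plate (100 mm above the pivot): fully home it is 22 mm from the gate centre along x, and 15 to 19 mm along y
- lever (a joint): fore-and-aft angle of the lever, rad: 0 in the neutral channel, +0.22 fully home in a far gear (away from the machine's front), -0.22 fully home in a near gear. Stiff: takes about 3 N at the grip, and stays where it is left.
- selector (a joint): sideways angle of the lever, rad: about +0.18 in the left slot (towards the bowl), -0.18 in the right slot, stops at +-0.185. It can change over only in the neutral channel (lever angle within about 0.03 of 0; the gate's rounded corners guide it). About 2 N at the grip; stays where it is left.
- stud_red: red round stud, 18 mm diameter, 4 mm high, fixed on the gate plate just beyond the outer end of the slot half (gear) that it marks: 47 mm from the gate centre along x, 18 mm along y; origin at the centre of its underside. Always marks the near left gear, where the lever starts (its grip leans over this stud).
- stud_green: green round stud, 18 mm diameter, 4 mm high, fixed on the gate plate just beyond the outer end of the slot half (gear) that it marks: 47 mm from the gate centre along x, 18 mm along y; origin at the centre of its underside. Marks polishing speed, the gear asked for: the near or the far gear of the right slot, changing from setup to setup.
- stud_yellow: yellow round stud, 18 mm diameter, 4 mm high, fixed on the gate plate just beyond the outer end of the slot half (gear) that it marks: 47 mm from the gate centre along x, 18 mm along y; origin at the centre of its underside. Marks the far left gear, straight opposite the red one; not to be entered.
- stud_blue: blue round stud, 18 mm diameter, 4 mm high, fixed on the gate plate just beyond the outer end of the slot half (gear) that it marks: 47 mm from the gate centre along x, 18 mm along y; origin at the centre of its underside. Marks the other gear of the right slot; not to be entered.
- spray_bottle: loose black spray bottle with grey head, 64 mm diameter, 185 mm tall; origin at the centre of its underside
- brass_pot: loose brass pot, 74 mm diameter, 90 mm tall; origin at the centre of its underside
- powder_tin: loose tin of polishing powder, 72 mm diameter, 55 mm tall; origin at the centre of its underside
- stone_blank: loose green stone slab, 90 x 65 x 14 mm, lying flat; origin at the centre of its underside
- lapis_piece: loose dark blue stone piece, 55 x 40 x 12 mm, lying flat on the ledge of the machine's base in front of the gearbox (30 mm high); origin at the centre of its underside
- brush: loose flat brush, 200 mm long, lying; origin under its middle
- wrench: loose spanner, 170 mm long, lying on the ledge of the machine's base in front of bowl and gearbox; origin under its middle

How it is judged:
By the outcome, as a careful person would: the job done as asked, in the order asked, and still so for the second after the job is handed in, with the robot touching nothing.
It also fails if it takes over 54 s, if anything falls off the work surface, if the arm or the gripper's body presses on something with over 40 N, if the wrist force passes 120 N, or if a joint passes its speed limit or range.

## Working session

There is one attempt and no reset: what is moved stays moved. The work goes in short steps, Python scripts to look and compute and a shell command to move; the robot and the scene stay as the last step left them, time stands still between calls to the robot, and variables do not carry over. Pictures are saved under pics/ and viewed, and the job is handed in when it is done.

```bash
mkdir -p pics; python3 - <<'E'
from bench import env
import cv2,numpy as np
s=env.observe()
for k,v in s.items(): print(k,np.round(v,4))
for n in("scene","top"):
    p,d=env.capture(n); cv2.imwrite(f"pics/{n}0.png",p[:,:,::-1]); np.save(f"pics/{n}0.npy",d)
    i=env.camera_info(n); print(n,{k:np.round(v,4).tolist() for k,v in i.items()})
E
```

```text
t 0.0
qpos [ 1.2588  0.522  -0.0363  1.6     0.0212  1.0211 -0.1128]
dq [-0.0016 -0.0002  0.0006 -0.0009  0.0014 -0.0002  0.    ]
joint_efforts [ 1.20000e-03 -9.27091e+01  1.98060e+00 -3.69938e+01  1.81000e-02
  8.10000e-03  0.00000e+00]
eef_pos [ 0.1495 -0.6065  0.2307]
tool_rot [-3.000e-04  7.872e-01 -6.167e-01 -5.000e-04]
contact_force [-0.0833 -0.0544  0.295 ]
ft_torque [ 0.0052 -0.0347 -0.0309]
grip_width 0.0855
scene {'mtx': [[551.9231, 0.0, 324.1941], [0.0, 551.9231, 243.1903], [0.0, 0.0, 1.0]], 'distortion': [-0.1056, 0.0, 0.0, 0.0, 0.0], 'extrinsics': [[0.1762, 0.9843, 0.0132, 0.0697], [0.8694, -0.1493, -0.471, -0.4869], [-0.4616, 0.0945, -0.882, 1.5515], [0.0, 0.0, 0.0, 1.0]]}
top {'mtx': [[451.8507, 0.0, 312.5979], [0.0, 451.8507, 240.2703], [0.0, 0.0, 1.0]], 'distortion': [0.0144, 0.0, 0.0, 0.0, 0.0], 'extrinsics': [[0.0234, -0.9984, 0.0519, -0.2003], [-0.9881, -0.031, -0.1509, 0.5714], [0.1522, -0.0478, -0.9872, 0.7997], [0.0, 0.0, 0.0, 1.0]]}
```

View pics/scene0.png

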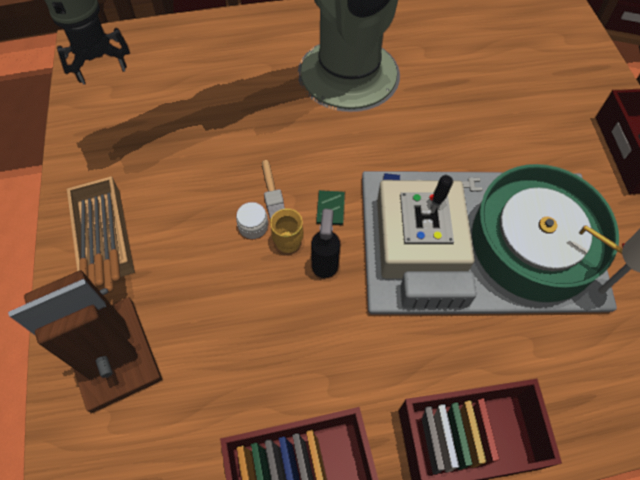

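View pics/top0.png

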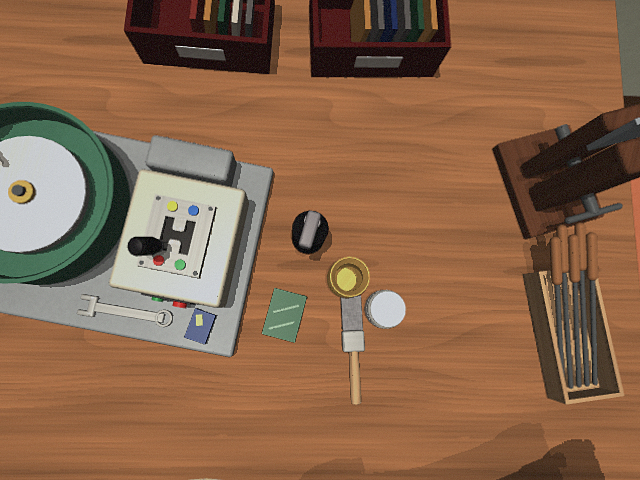

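```bash
python3 - <<'E'
import cv2
a=cv2.imread("pics/top0.png")[170:310,90:270]; cv2.imwrite("pics/topc.png",cv2.resize(a,None,fx=4.2,fy=4.2,interpolation=cv2.INTER_CUBIC))
a=cv2.imread("pics/scene0.png")[160:280,370:490]; cv2.imwrite("pics/scenec.png",cv2.resize(a,None,fx=5,fy=5,interpolation=cv2.INTER_CUBIC))
E
```

```text
(no output)
```

View pics/topc.png

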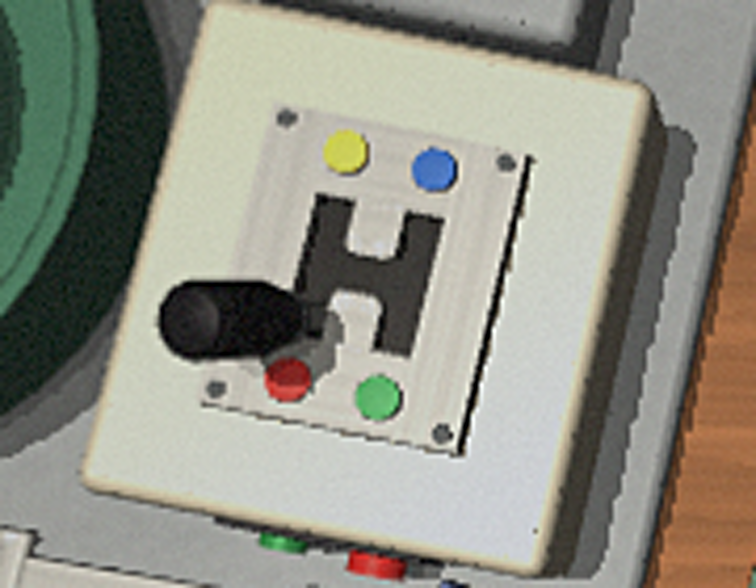

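View pics/scenec.png

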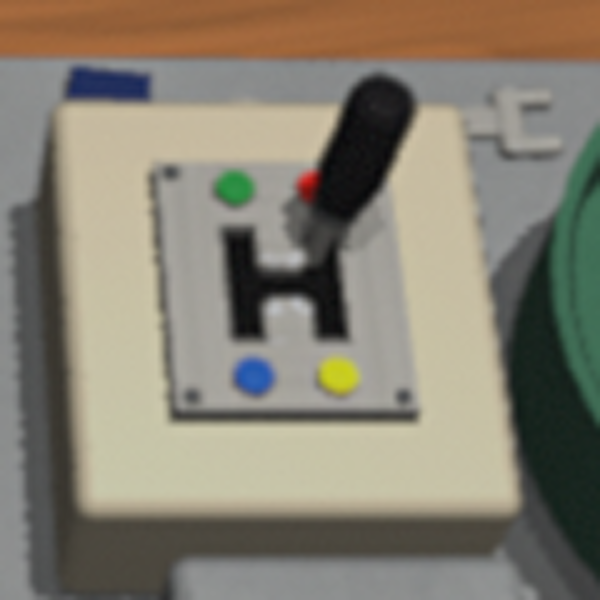

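```bash
cat > h.py <<'E'
import numpy as np,cv2
from bench import env
def ray(n,uv,z,info=None):
    i=info or env.camera_info(n);E=np.array(i["extrinsics"]);R=E[:3,:3];t=E[:3,3]
    p=cv2.undistortPoints(np.array([[uv]],float),np.array(i["mtx"]),np.array(i["distortion"]))[0,0]
    c=-R.T@t;d=R.T@np.array([p[0],p[1],1]);return c+d*(z-c[2])/d[2]
def proj(n,P):
    i=env.camera_info(n);E=np.array(i["extrinsics"]);r,_=cv2.Rodrigues(E[:3,:3])
    return cv2.projectPoints(np.array(P,float).reshape(-1,3),r,E[:3,3],np.array(i["mtx"]),np.array(i["distortion"]))[0][:,0]
def fit(P):
    L=np.array([[47,18],[47,-18],[-47,-18],[-47,18]])/1e3
    Q=np.array(P)[:,:2];m=Q.mean(0);H=(L-L.mean(0)).T@(Q-m)
    th=np.arctan2(H[0,1]-H[1,0],H[0,0]+H[1,1]);R=np.array([[np.cos(th),-np.sin(th)],[np.sin(th),np.cos(th)]])
    return m,th,1e3*(Q-m-L@R.T)
E
python3 - <<'E'
from h import *
T=[(345,152),(434,170),(378,398),(288,380)]
S=[(339,376),(254,376),(234,188),(312,186)]
for n,X,o,f in(("top",T,(90,170),4.2),("scene",S,(370,160),5)):
    P=[ray(n,((u+.5)/f-.5+o[0],(v+.5)/f-.5+o[1]),.130) for u,v in X]
    m,th,r=fit(P);print(n,m.round(4),np.degrees(th).round(2),r.round(1).tolist())
    print(np.round(P,4).tolist())
E
```

```text
top [0.5661 0.0483] -9.71 [[-0.1, 0.1], [-0.2, -0.0], [0.1, 0.1], [0.2, -0.1]]
[[0.6153, 0.0582, 0.13], [0.6092, 0.0226, 0.13], [0.5169, 0.0385, 0.13], [0.523, 0.0738, 0.13]]
scene [0.5706 0.0481] -9.06 [[0.4, -0.0], [-0.0, -0.1], [0.3, 0.7], [-0.7, -0.6]]
[[0.6202, 0.0584, 0.13], [0.6141, 0.0228, 0.13], [0.5217, 0.0384, 0.13], [0.5263, 0.0727, 0.13]]
```

```bash
python3 -m creep '[[-0.675,-0.98,-0.225,0,0,0.13,0],[-0.675,-0.98,-0.225,0,0,0.13,0],[-0.675,-0.98,-0.225,0,0,0.13,0],[-0.675,-0.98,-0.225,0,0,0.13,0],[-0.675,-0.98,-0.225,0,0,0.13,0],[-0.675,-0.98,-0.225,0,0,0.13,0],[-0.675,-0.98,-0.225,0,0,0.13,0],[-0.675,-0.98,-0.225,0,0,0.13,0],[-0.675,-0.98,-0.225,0,0,0.13,0],[-0.675,-0.98,-0.225,0,0,0.13,0],[-0.675,-0.98,-0.225,0,0,0.13,0],[-0.675,-0.98,-0.225,0,0,0.13,0],[-0.675,-0.98,-0.225,0,0,0.13,0],[-0.675,-0.98,-0.225,0,0,0.13,0],[-0.675,-0.98,-0.225,0,0,0.13,0],[-0.675,-0.98,-0.225,0,0,0.13,0],[-0.675,-0.98,-0.225,0,0,0.13,0]]' 20
cat >> h.py <<'E'
from scipy.spatial.transform import Rotation as Ro
C=np.array([.568,.048]);YAW=np.radians(-9.6)
def st():
    s=env.observe();w,x,y,z=s["tool_rot"];R=Ro.from_quat([x,y,z,w]).as_matrix()
    c,n=np.cos(YAW),np.sin(YAW);M=np.array([[c,-n],[n,c]])
    p=np.array(s["eef_pos"]);l=M.T@(p[:2]-C)
    print("t %.2f"%s["t"],"eef",p.round(4),"local mm",(1e3*np.r_[l,p[2]]).round(1),"F local",np.r_[M.T@np.array(s["contact_force"])[:2],s["contact_force"][2]].round(2),"yawx",np.degrees(np.arctan2(R[1,0],R[0,0])).round(2),"zax",R[:,2].round(3),"w",round(s["grip_width"],4))
    return p,R,M
def go(lx,ly,z):  # local mm -> normalized tool shift
    p,R,M=st();w=np.r_[C+M@np.array([lx,ly])/1e3,z/1e3]
    print("shift",(R.T@(w-p)/.4).round(4),"rz for yaw",((np.degrees(np.arctan2(R[1,0],R[0,0]))-(np.degrees(YAW)-90))/180).round(4))
E
python3 -c "
from h import *
go(-90,28,320)
p,d=env.capture('wrist');cv2.imwrite('pics/w1.png',p[:,:,::-1])"
```

```text
t: 1.52
eef_pos: [0.4648, -0.2515, 0.3209]
tool_rot: [-0.0, -0.645, 0.764, 0.001]
contact_force: [-0.2, -1.1, -0.8]
grip_width: -0.0002
t 1.52 eef [ 0.4648 -0.2515  0.3209] local mm [ -51.8 -312.6  320.9] F local [-0.04 -1.1  -0.77] yawx -99.64 zax [-0.001  0.001 -1.   ] w -0.0002
shift [-0.8513  0.0961  0.0029] rz for yaw -0.0002
```

```bash
python3 -m creep '[[-0.85,0.096,0,0,0,0,0],[-0.85,0.096,0,0,0,0,0],[-0.85,0.096,0,0,0,0,0],[-0.85,0.096,0,0,0,0,0],[-0.85,0.096,0,0,0,0,0],[-0.85,0.096,0,0,0,0,0],[-0.85,0.096,0,0,0,0,0],[-0.85,0.096,0,0,0,0,0],[-0.85,0.096,0,0,0,0,0],[-0.85,0.096,0,0,0,0,0],[-0.85,0.096,0,0,0,0,0],[-0.85,0.096,0,0,0,0,0],[-0.85,0.096,0,0,0,0,0]]'
python3 -c "
from h import *
go(-90,28,178)
i=env.camera_info('wrist')
for n in ('wrist','top','scene'):
  p,d=env.capture(n);cv2.imwrite('pics/%s2.png'%n,p[:,:,::-1])
import pickle;pickle.dump(i,open('w2.pkl','wb'))"
```

```text
t: 2.65
eef_pos: [0.4841, 0.0888, 0.3212]
tool_rot: [-0.0, -0.644, 0.765, 0.0]
contact_force: [-0.4, 0.1, 0.7]
grip_width: 0.0003
t 2.65 eef [0.4841 0.0888 0.3212] local mm [-89.6  26.2 321.2] F local [-0.42 -0.01  0.71] yawx -99.76 zax [-0.001  0.001 -1.   ] w 0.0003
shift [-0.0044  0.0008  0.358 ] rz for yaw -0.0009
```

View pics/wrist2.png

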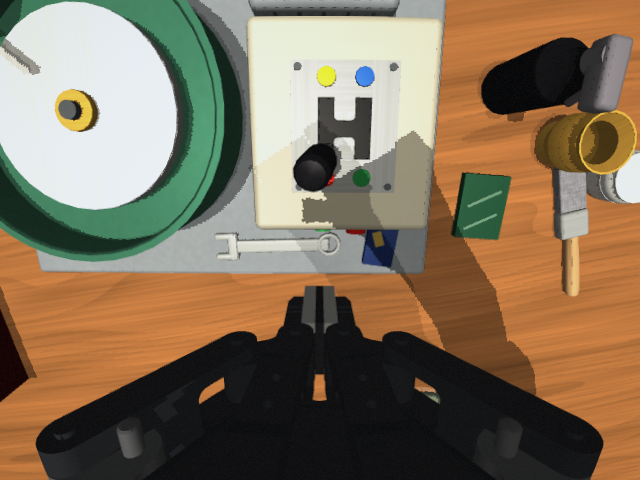

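View pics/scene2.png

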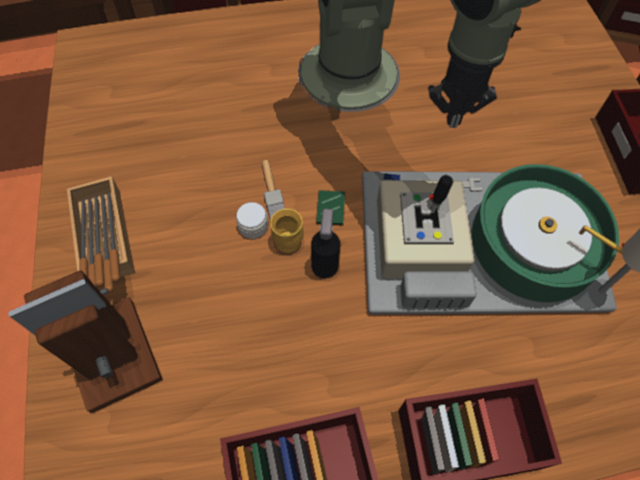

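```bash
python3 - <<'E'
from h import *
import pickle;i=pickle.load(open('w2.pkl','rb'))
print(np.array(i['extrinsics']).round(3))
P=[ray('wrist',u,.130,i) for u in((326,76),(365,76),(361,177))]
L=np.array([[47,18],[47,-18],[-47,-18]])/1e3
Q=np.array(P)[:,:2];m=Q.mean(0);l=L-L.mean(0);H=l.T@(Q-m);th=np.arctan2(H[0,1]-H[1,0],H[0,0]+H[1,1])
R=np.array([[np.cos(th),-np.sin(th)],[np.sin(th),np.cos(th)]])
print(np.round(P,4),np.degrees(th),m-R@L.mean(0),(Q-m-l@R.T)*1e3)
# where tcp projects
E=np.array(i['extrinsics']);r,_=cv2.Rodrigues(E[:3,:3])
print(cv2.projectPoints(np.array([[.4841,.0888,.3212],[.4841,.0888,.3402]]),r,E[:3,3],np.array(i['mtx']),np.array(i['distortion']))[0])
# lever grip top center ~ (313,176) at z~.213 
print('griptop',ray('wrist',(313,176),.212,i))
a=cv2.imread('pics/wrist2.png')[40:240,240:450];cv2.imwrite('pics/w2c.png',cv2.resize(a,None,fx=3,fy=3,interpolation=2))
a=cv2.imread('pics/wrist2.png')[260:400,220:420];cv2.imwrite('pics/w2d.png',cv2.resize(a,None,fx=4,fy=4,interpolation=2))
E
```

```text
[[-0.17  -0.985 -0.001  0.171]
 [-0.947  0.163  0.278  0.383]
 [-0.274  0.048 -0.96   0.594]
 [ 0.     0.     0.     1.   ]]
[[0.6183 0.0602 0.13  ]
 [0.6122 0.0245 0.13  ]
 [0.5207 0.0412 0.13  ]] -10.084751252577847 [0.56934881 0.05061356] [[-0.51453165  0.12234926]
 [-0.2314987  -0.19505419]
 [ 0.74603035  0.07270493]]
[[[320.97183847 304.44418858]]

 [[321.17240393 324.84366285]]]
griptop [0.53578885 0.08553586 0.212     ]
```

View pics/w2c.png

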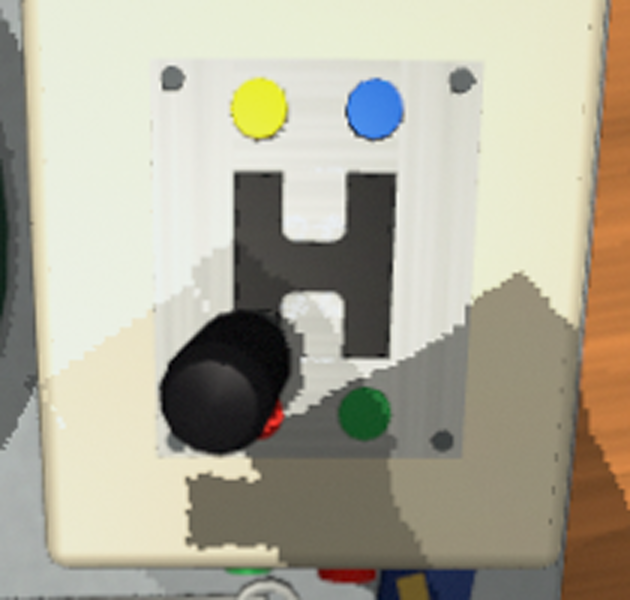

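View pics/w2d.png

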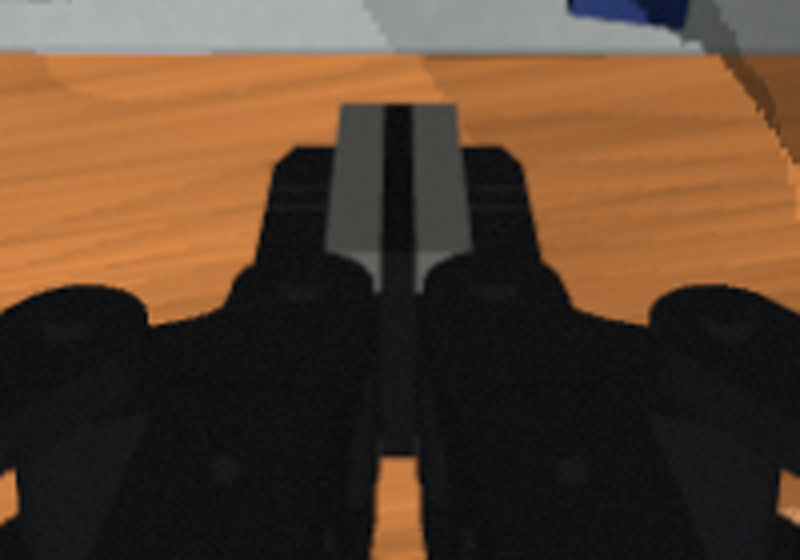

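```bash
sed -i 's/C=np.array.*/C=np.array([.5687,.0490]);YAW=np.radians(-9.7)/' h.py
python3 -m creep '[[-0.005,0,0.373,0,0,0,0],[-0.005,0,0.373,0,0,0,0],[-0.005,0,0.373,0,0,0,0],[-0.005,0,0.373,0,0,0,0],[-0.005,0,0.373,0,0,0,0],[-0.005,0,0.373,0,0,0,0],[-0.005,0,0.373,0,0,0,0]]'
python3 -c "
from h import *
go(-55,28,172)
p,d=env.capture('wrist');cv2.imwrite('pics/w3.png',p[:,:,::-1])"
```

```text
t: 3.38
eef_pos: [0.4852, 0.0915, 0.1737]
tool_rot: [0.001, -0.645, 0.765, 0.0]
contact_force: [0.2, 0.4, 1.0]
grip_width: 0.0003
t 3.38 eef [0.4852 0.0915 0.1737] local mm [-89.5  27.9 173.7] F local [0.1  0.4  0.95] yawx -99.74 zax [ 0.001  0.001 -1.   ] w 0.0003
shift [-0.0004 -0.0861  0.0043] rz for yaw -0.0002
```

View pics/w3.png

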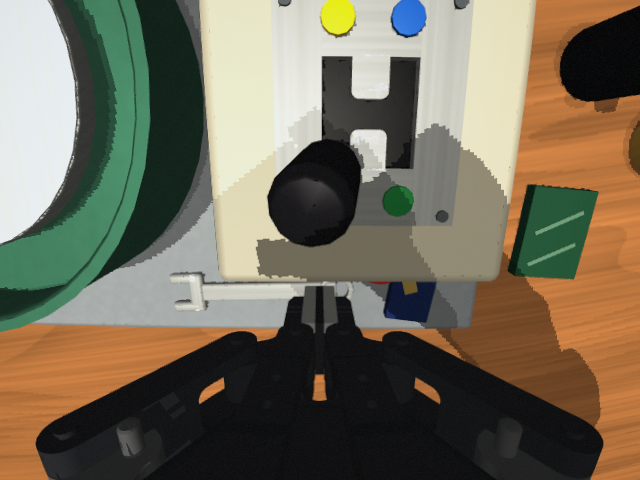

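```bash
python3 -m creep '[[0,-0.02,0,0,0,0,0],[0,-0.04,0,0,0,0,0],[0,-0.05,0,0,0,0,0],[0,-0.06,0,0,0,0,0],[0,-0.07,0,0,0,0,0],[0,-0.08,0,0,0,0,0],[0,-0.087,0,0,0,0,0],[0,-0.087,0,0,0,0,0]]'
python3 -c "
from h import *
go(-26,28,174)
p,d=env.capture('wrist');cv2.imwrite('pics/w4.png',p[:,:,::-1])"
```

```text
t: 4.1
eef_pos: [0.5199, 0.0856, 0.1739]
tool_rot: [0.001, -0.644, 0.765, -0.0]
contact_force: [-3.3, 0.6, 1.2]
grip_width: 0.0
t 4.10 eef [0.5199 0.0856 0.1739] local mm [-54.3  27.9 173.9] F local [-3.31  0.06  1.18] yawx -99.75 zax [ 0.002  0.001 -1.   ] w 0.0
shift [-0.0003 -0.0707 -0.0002] rz for yaw -0.0003
```

View pics/w4.png

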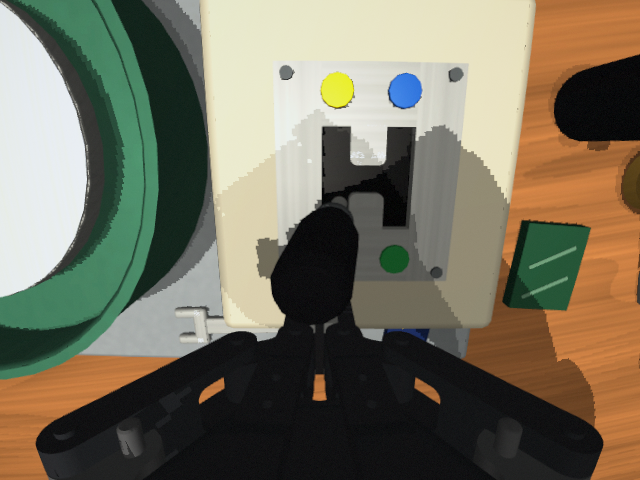

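```bash
python3 -m creep '[[0,-0.01,0,0,0,0,0],[0,-0.02,0,0,0,0,0],[0,-0.03,0,0,0,0,0],[0,-0.04,0,0,0,0,0],[0,-0.05,0,0,0,0,0],[0,-0.056,0,0,0,0,0],[0,-0.056,0,0,0,0,0]]'
python3 -c "
from h import *
go(-26,28,174)
p,d=env.capture('wrist');cv2.imwrite('pics/w5.png',p[:,:,::-1])
p,d=env.capture('scene');cv2.imwrite('pics/s5.png',cv2.resize(p[130:290,350:510,::-1],None,fx=3.7,fy=3.7,interpolation=2))"
```

```text
t: 4.73
eef_pos: [0.5423, 0.0818, 0.1738]
tool_rot: [0.001, -0.644, 0.765, -0.0]
contact_force: [-2.4, 0.8, 2.5]
grip_width: -0.0001
t 4.73 eef [0.5423 0.0818 0.1738] local mm [-31.6  27.8 173.8] F local [-2.53  0.36  2.52] yawx -99.76 zax [ 0.002  0.001 -1.   ] w -0.0001
shift [-0.0004 -0.014  -0.0004] rz for yaw -0.0003
```

View pics/w5.png

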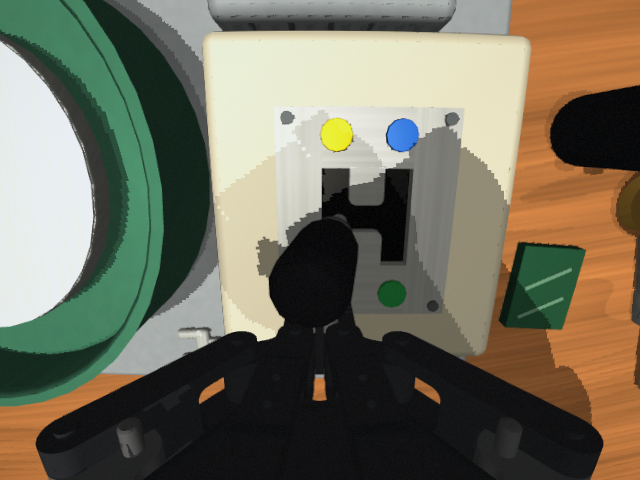

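View pics/s5.png

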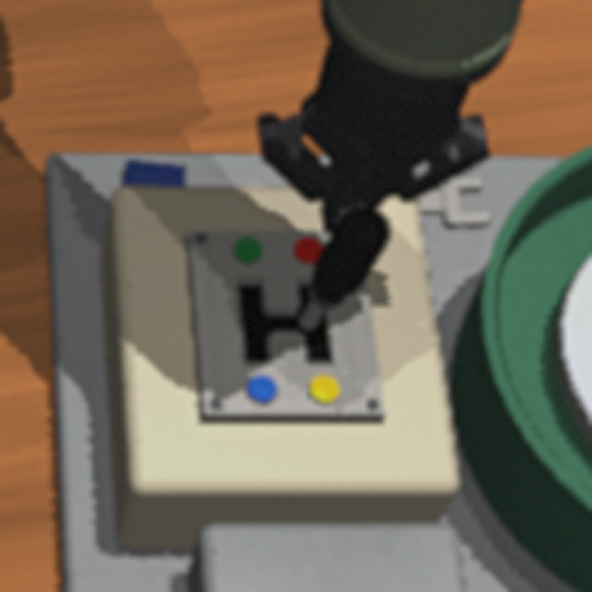

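```bash
cat >> h.py <<'E'
def over(n,img,a,s,info=None,col=(0,255,255),D=(0,0,0)):
    i=info or env.camera_info(n);E=np.array(i["extrinsics"]);r,_=cv2.Rodrigues(E[:3,:3])
    c,nn=np.cos(YAW),np.sin(YAW);M=np.array([[c,-nn,0],[nn,c,0],[0,0,1]])
    def pj(P):
        W=np.array(P)/1e3@M.T+np.r_[C,0]
        return cv2.projectPoints(W,r,E[:3,3],np.array(i["mtx"]),np.array(i["distortion"]))[0][:,0]
    ax=np.array([np.tan(a),np.tan(s),1]);ax/=np.linalg.norm(ax)
    u=np.cross(ax,[0,1,0]);u/=np.linalg.norm(u);v=np.cross(ax,u)
    t=np.linspace(0,2*np.pi,40)[:,None];piv=np.array([0,0,22.])
    for h,R in((100,5),(150,15),(192,15),(200,11)):
        cv2.polylines(img,[np.int32(16*pj(piv+ax*h+R*(np.cos(t)*u+np.sin(t)*v)))],True,col,1,16,4)
    H=[]
    for ss in((-1,1)):
        y=18*ss
        cv2.polylines(img,[np.int32(16*pj([[-29,y-8,126],[29,y-8,126],[29,y+8,126],[-29,y+8,126]]))],True,(255,0,255),1,16,4)
        for x in(-47,47): cv2.polylines(img,[np.int32(16*pj(np.array([x,y,130])+9*np.c_[np.cos(t),np.sin(t),0*t]))],True,(255,255,255),1,16,4)
    return img
E
python3 - <<'E'
from h import *
i=env.camera_info('wrist');p=cv2.imread('pics/w5.png')
f=lambda q:cv2.resize(q[90:340,230:470],None,fx=1.65,fy=1.65,interpolation=2)
big=[]
for a in(-.06,-.0):
    q=p.copy();over('wrist',q,a,.175,i);big.append(f(q))
cv2.imwrite('pics/o5.png',np.hstack(big))
E
```

```text
(no output)
```

View pics/o5.png

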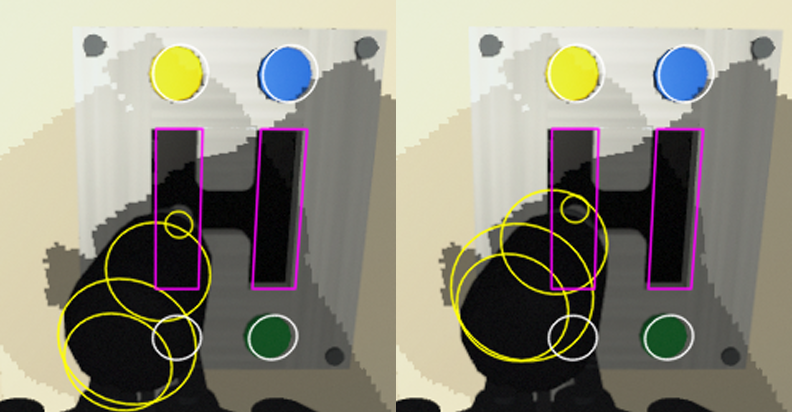

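```bash
sed -i 's/C=np.array.*/C=np.array([.5687,.0502]);YAW=np.radians(-9.7)/' h.py
python3 -m creep '[[0,-0.006,0,0,0,0,0],[0,-0.012,0,0,0,0,0],[0,-0.016,0,0,0,0,0],[0,-0.016,0,0,0,0,0]]'
cat >> h.py <<'E'
def look(k,angs,full=False):
    st();big=[]
    i=env.camera_info('wrist');p=env.capture('wrist')[0][:,:,::-1].copy();cv2.imwrite(f'pics/w{k}.png',p)
    for a,s in angs:
        q=p.copy();over('wrist',q,a,s,i);big.append(cv2.resize(q[60:340,220:480],None,fx=1.5,fy=1.5,interpolation=2))
    cv2.imwrite(f'pics/o{k}.png',np.hstack(big))
E
python3 -c "
from h import *
look(6,[(-.03,.175),(0.0,.175)])"
```

```text
t: 5.17
eef_pos: [0.5484, 0.0807, 0.1739]
tool_rot: [0.001, -0.644, 0.765, -0.0]
contact_force: [-2.4, 0.5, 1.8]
grip_width: 0.0001
t 5.17 eef [0.5484 0.0807 0.1739] local mm [-25.2  26.6 173.9] F local [-2.45  0.11  1.85] yawx -99.76 zax [ 0.002  0.001 -1.   ] w 0.0001
```

View pics/o6.png

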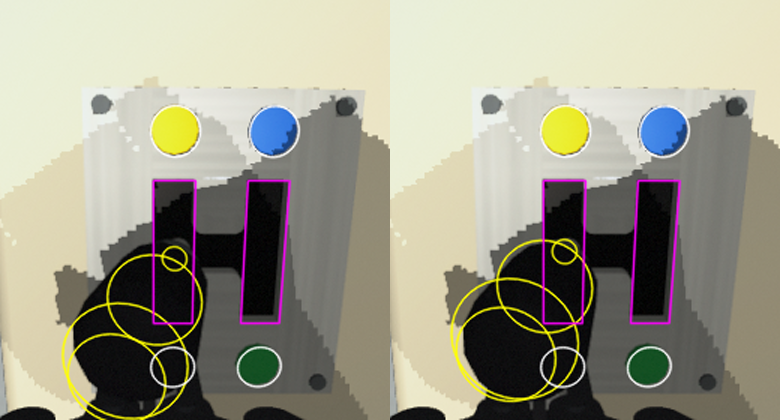

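```bash
python3 -m creep '[[0,0.04,0,0,0,0,0],[0,0.07,0,0,0,0,0],[0,0.07,0,0,0,0,0],[-0.05,0.07,0,0,0,0,0],[-0.10,0.07,0,0,0,0,0],[-0.125,0.07,0,0,0,0,0],[-0.125,0.07,0,0,0,0,0],[-0.125,0.03,0,0,0,0,0],[-0.125,-0.02,0,0,0,0,0],[-0.125,-0.06,0,0,0,0,0],[-0.125,-0.063,0,0,0,0,0],[-0.125,-0.063,0,0,0,0,0]]'
python3 -c "
from h import *
look(7,[(-.0,.155),(0.0,.175)])
go(0,50,172)"
```

```text
t: 6.22
eef_pos: [0.5818, 0.1246, 0.1735]
tool_rot: [0.001, -0.644, 0.765, -0.0]
contact_force: [-0.4, 1.0, -0.4]
grip_width: 0.0
t 6.22 eef [0.5818 0.1246 0.1735] local mm [  0.4  75.5 173.5] F local [-0.52  0.96 -0.38] yawx -99.83 zax [ 0.001  0.001 -1.   ] w 0.0
t 6.27 eef [0.5811 0.125  0.1736] local mm [ -0.3  75.8 173.6] F local [-0.61  0.59 -0.18] yawx -99.79 zax [ 0.001  0.001 -1.   ] w -0.0003
shift [ 0.0646 -0.001   0.0038] rz for yaw -0.0005
```

View pics/o7.png

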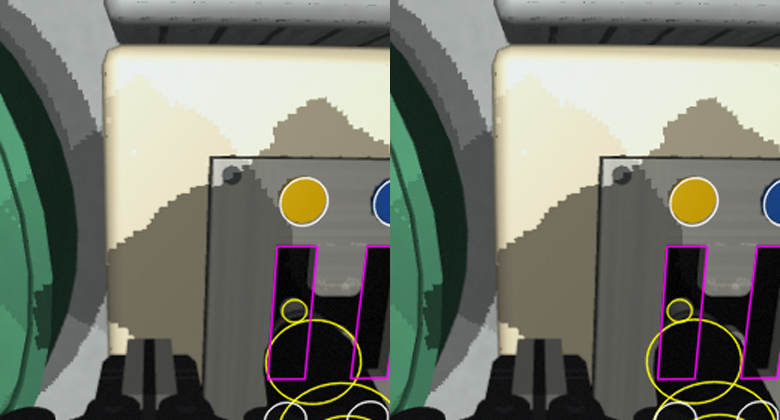

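View pics/w7.png

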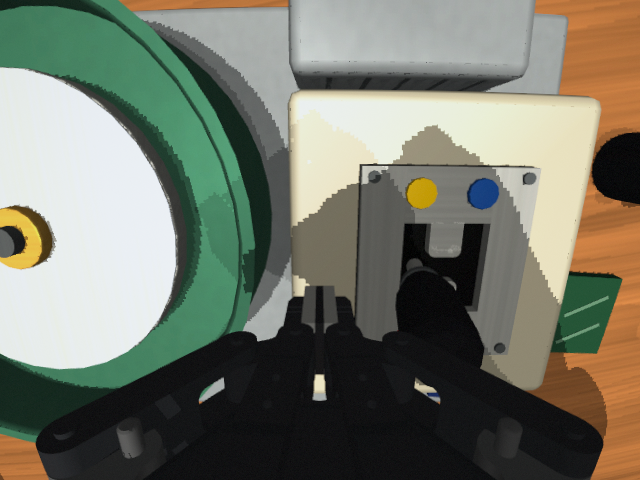

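```bash
python3 -m creep '[[0.03,0,0.002,0,0,0,0],[0.045,0,0.002,0,0,0,0],[0.06,0,0.002,0,0,0,0],[0.07,0,0.002,0,0,0,0],[0.08,0,0.002,0,0,0,0],[0.09,0,0.002,0,0,0,0],[0.10,0,0.002,0,0,0,0],[0.10,0,0.002,0,0,0,0]]'
python3 -c "
from h import *
look(8,[(-.0,.1),(0.0,.05)])
go(0,-5,172)"
```

```text
t: 6.93
eef_pos: [0.5758, 0.0853, 0.1759]
tool_rot: [0.003, -0.644, 0.765, -0.002]
contact_force: [-1.5, 3.6, 36.2]
grip_width: 0.0
t 6.93 eef [0.5758 0.0853 0.1759] local mm [  1.1  35.8 175.9] F local [-2.07  3.28 36.21] yawx -99.8 zax [ 0.007  0.002 -1.   ] w 0.0
t 6.98 eef [0.5759 0.0856 0.1759] local mm [  1.1  36.1 175.9] F local [-1.93  4.16 35.16] yawx -99.8 zax [ 0.007  0.002 -1.   ] w -0.0
shift [0.1028 0.0026 0.0094] rz for yaw -0.0005
```

View pics/o8.png

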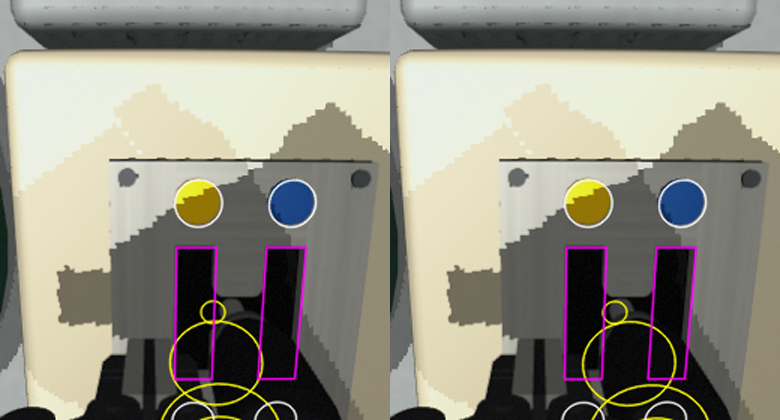

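```bash
python3 -m creep '[[0,0,-0.02,0,0,0,0],[0,0,-0.045,0,0,0,0],[0,0,-0.045,0,0,0,0],[0,0,-0.045,0,0,0,0]]'
python3 -c "
from h import *
look(9,[(-.0,.03),(0.0,.0)])
p,d=env.capture('scene');cv2.imwrite('pics/s9.png',cv2.resize(p[130:290,350:510,::-1],None,fx=3.7,fy=3.7,interpolation=2))
go(0,-5,192)"
```

```text
t: 7.32
eef_pos: [0.5755, 0.0851, 0.1943]
tool_rot: [0.004, -0.644, 0.765, -0.002]
contact_force: [0.2, 0.2, -0.5]
grip_width: -0.0001
t 7.32 eef [0.5755 0.0851 0.1943] local mm [  0.9  35.6 194.3] F local [ 0.12  0.25 -0.53] yawx -99.81 zax [ 0.008  0.002 -1.   ] w -0.0001
t 7.42 eef [0.5753 0.0852 0.1934] local mm [  0.6  35.7 193.4] F local [-0.05 -0.02  0.59] yawx -99.8 zax [ 0.006  0.002 -1.   ] w 0.0003
shift [0.1016 0.0012 0.0033] rz for yaw -0.0006
```

View pics/w9.png

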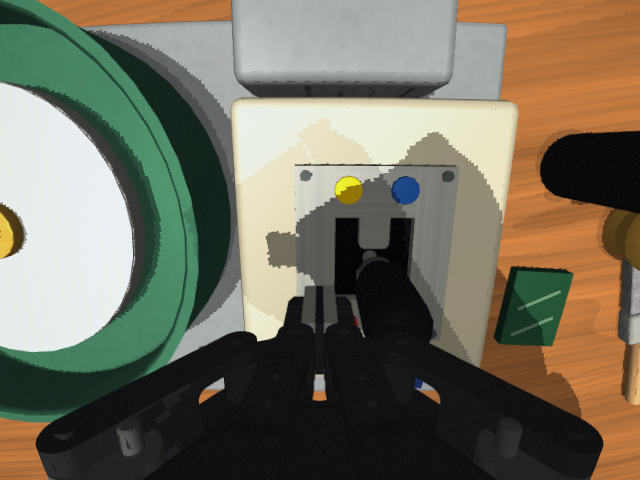

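View pics/s9.png

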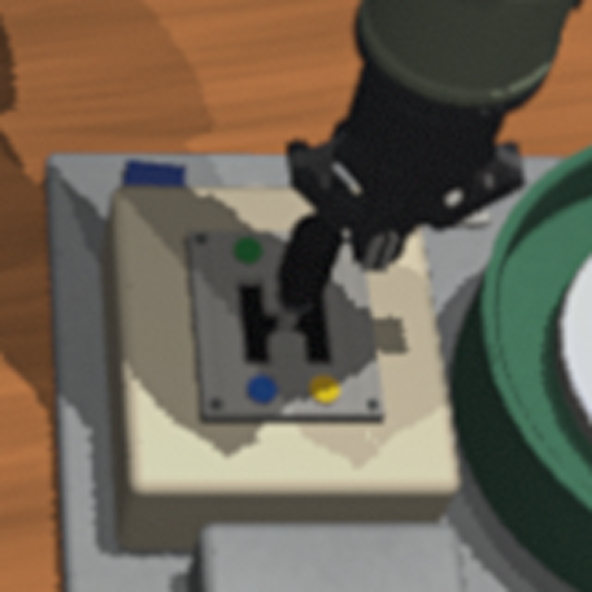

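View pics/o9.png

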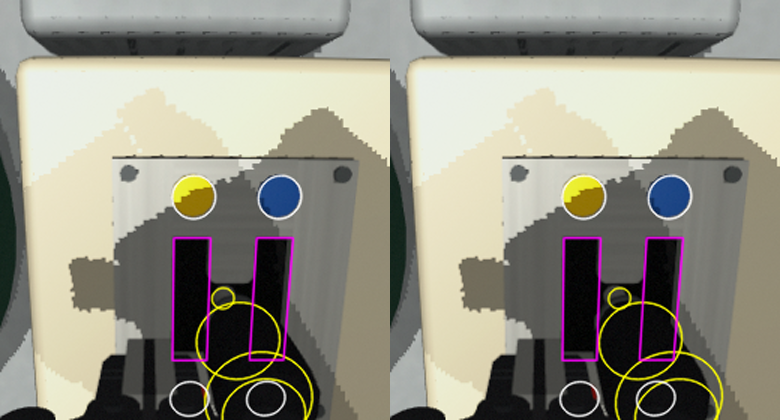

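```bash
python3 -m creep '[[0.02,0,0,0,0,0,0],[0.04,0,0,0,0,0,0],[0.05,0,0,0,0,0,0],[0.06,0,0,0,0,0,0],[0.07,0,0,0,0,0,0],[0.08,0,0,0,0,0,0],[0.085,0,0,0,0,0,0],[0.085,0,0,0,0,0,0]]'
python3 -c "
from h import *
look(10,[(-.0,-.12),(0.0,-.15)])
go(0,-5,193)"
```

```text
t: 8.08
eef_pos: [0.5694, 0.0511, 0.1933]
tool_rot: [0.003, -0.644, 0.765, -0.001]
contact_force: [0.5, 0.9, 0.1]
grip_width: 0.0004
t 8.08 eef [0.5694 0.0511 0.1933] local mm [  0.5   1.  193.3] F local [0.31 0.97 0.1 ] yawx -99.83 zax [ 0.006  0.002 -1.   ] w 0.0004
t 8.13 eef [0.5695 0.0515 0.1933] local mm [  0.5   1.4 193.3] F local [0.44 0.78 0.29] yawx -99.82 zax [ 0.006  0.002 -1.   ] w -0.0002
shift [0.016  0.0013 0.0008] rz for yaw -0.0006
```

View pics/o10.png

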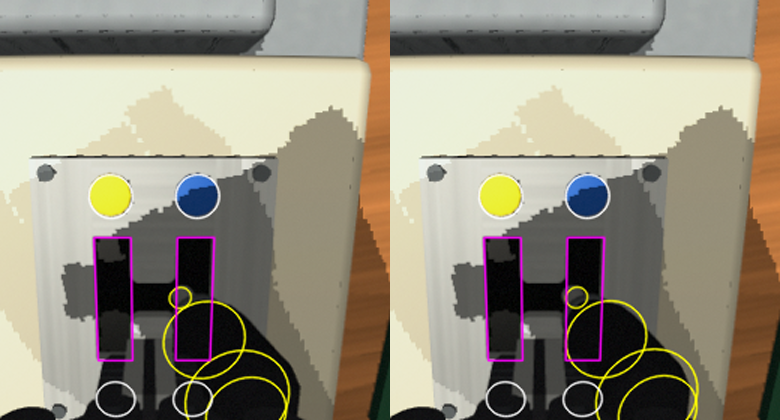

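```bash
python3 -m creep '[[0.006,0,0,0,0,0,0],[0.012,0,0,0,0,0,0],[0.016,0,0,0,0,0,0],[0.016,0,0,0,0,0,0]]'
python3 -c "
from h import *
look(11,[(-.0,-.16),(0.0,-.18)])
go(0,-10,193)"
```

```text
t: 8.47
eef_pos: [0.5683, 0.0448, 0.1933]
tool_rot: [0.003, -0.644, 0.765, -0.001]
contact_force: [1.0, 1.4, -0.8]
grip_width: -0.0002
t 8.47 eef [0.5683 0.0448 0.1933] local mm [  0.5  -5.4 193.3] F local [ 0.75  1.6  -0.79] yawx -99.83 zax [ 0.006  0.001 -1.   ] w -0.0002
t 8.52 eef [0.5683 0.0449 0.1933] local mm [  0.5  -5.3 193.3] F local [-0.61  0.42 -1.14] yawx -99.84 zax [ 0.006  0.002 -1.   ] w 0.0
shift [0.0118 0.0013 0.0007] rz for yaw -0.0008
```

View pics/o11.png

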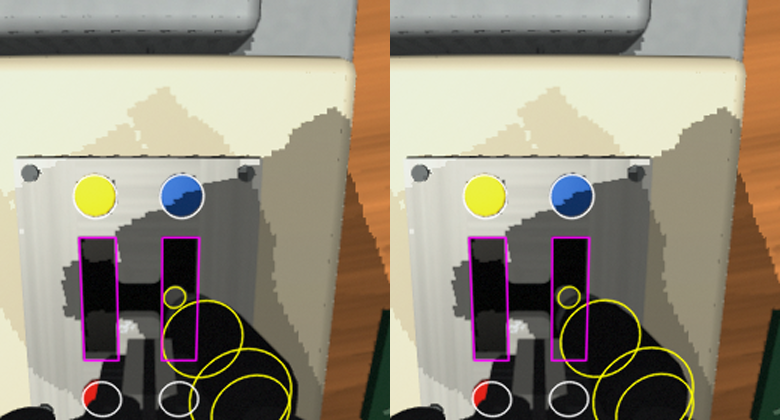

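```bash
python3 -m creep '[[0.004,0,0,0,0,0,0],[0.005,0,0,0,0,0,0]]'
python3 -c "
from h import *
st()"
```

```text
t: 8.68
eef_pos: [0.568, 0.0428, 0.1933]
tool_rot: [0.003, -0.644, 0.765, -0.001]
contact_force: [0.9, 1.4, -0.5]
grip_width: 0.0004
t 8.68 eef [0.568  0.0428 0.1933] local mm [  0.5  -7.4 193.3] F local [ 0.64  1.52 -0.54] yawx -99.84 zax [ 0.006  0.002 -1.   ] w 0.0004
```

```bash
python3 -m creep '[[-0.05,0,0,0,0,0,0],[-0.1,0,0,0,0,0,0],[-0.1,0,0,0,0,0,0],[-0.1,-0.06,0,0,0,0,0],[-0.1,-0.12,0,0,0,0,0],[-0.1,-0.125,0,0,0,0,0],[-0.1,-0.125,0,0,0,0,0],[-0.04,-0.125,0,0,0,0,0],[0.02,-0.125,0,0,0,0,0],[0.051,-0.125,0,0,0,0,0],[0.051,-0.125,0.02,0,0,0,0],[0.051,-0.125,0.042,0,0,0,0],[0.051,-0.125,0.042,0,0,0,0]]'
python3 -c "
from h import *
look(12,[(-.0,-.17),(0.0,-.18)])
p,d=env.capture('scene');q=p[:,:,::-1].copy();over('scene',q,0,-.175);cv2.imwrite('pics/s12.png',cv2.resize(np.hstack([p[130:290,350:480,::-1],q[130:290,350:480]]),None,fx=3,fy=3,interpolation=2))
go(20,-28,176)"
```

```text
t: 9.77
eef_pos: [0.6129, 0.0152, 0.1749]
tool_rot: [0.002, -0.644, 0.765, -0.001]
contact_force: [-0.4, -0.3, -0.4]
grip_width: 0.0
t 9.77 eef [0.6129 0.0152 0.1749] local mm [ 49.5 -27.1 174.9] F local [-0.33 -0.39 -0.42] yawx -99.78 zax [ 0.004  0.002 -1.   ] w 0.0
t 9.87 eef [0.6136 0.0154 0.1762] local mm [ 50.1 -26.7 176.2] F local [0.21 0.31 0.06] yawx -99.75 zax [ 0.005  0.002 -1.   ] w -0.0002
shift [0.0033 0.0752 0.0002] rz for yaw -0.0003
```

View pics/w12.png

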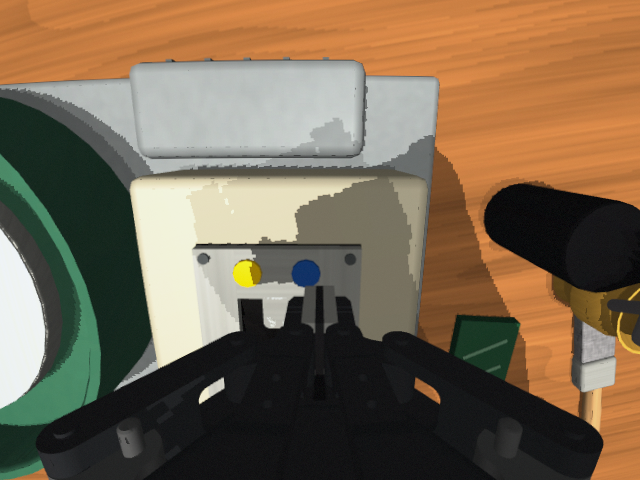

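View pics/s12.png

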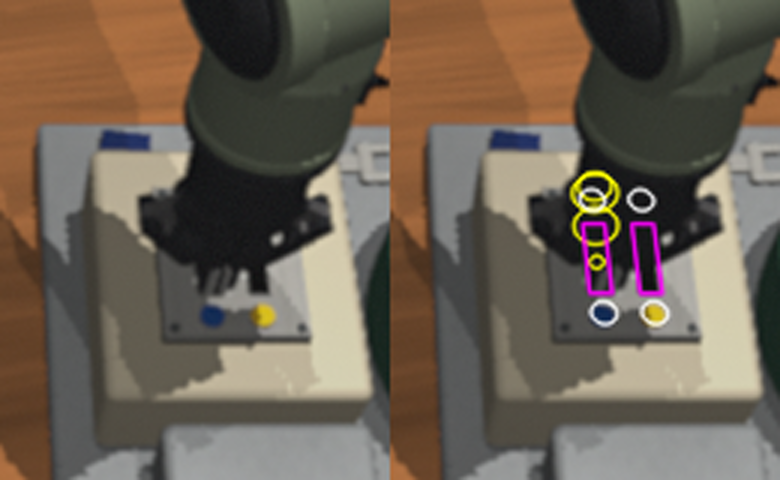

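```bash
python3 -m creep '[[0.002,0.025,0,0,0,0,0],[0.003,0.05,0,0,0,0,0],[0.003,0.06,0,0,0,0,0],[0.003,0.07,0,0,0,0,0],[0.003,0.08,0,0,0,0,0],[0.003,0.08,0,0,0,0,0]]'
python3 -c "
from h import *
look(13,[(-.05,-.17)])
go(0,-28,176)"
```

```text
t: 10.37
eef_pos: [0.582, 0.02, 0.1765]
tool_rot: [0.003, -0.645, 0.765, -0.001]
contact_force: [3.7, -0.6, 0.9]
grip_width: -0.0001
t 10.37 eef [0.582  0.02   0.1765] local mm [ 18.2 -27.5 176.5] F local [3.73 0.01 0.85] yawx -99.73 zax [ 0.006  0.002 -1.   ] w -0.0001
t 10.42 eef [0.5822 0.0199 0.1765] local mm [ 18.4 -27.6 176.5] F local [2.64 1.06 1.41] yawx -99.74 zax [ 0.006  0.002 -1.   ] w 0.0003
shift [0.0011 0.0461 0.0009] rz for yaw -0.0002
```

View pics/w13.png

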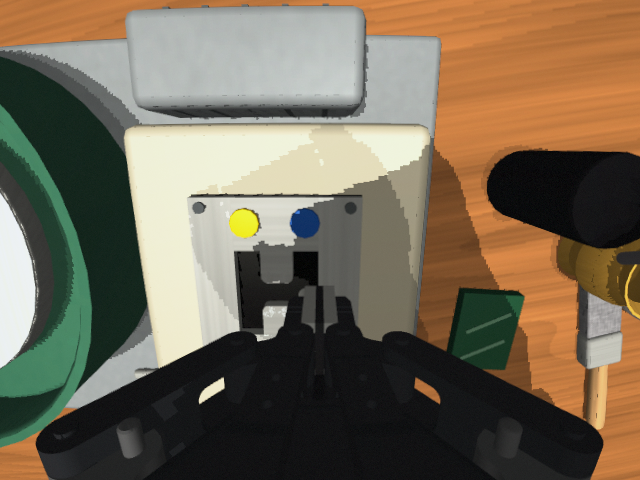

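Contact is at the expected ~3 N. The fingertips (320,290) are behind the lever and it is moving freely. I'll keep pushing.

```bash
python3 -m creep '[[0,0.01,0,0,0,0,0],[0,0.02,0,0,0,0,0],[0,0.03,0,0,0,0,0],[0,0.04,0,0,0,0,0],[0,0.046,0,0,0,0,0],[0,0.046,0,0,0,0,0]]'
python3 -c "
from h import *
go(-8,-28,176)"
```

```text
t: 10.92
eef_pos: [0.5635, 0.0232, 0.1763]
tool_rot: [0.003, -0.645, 0.764, -0.001]
contact_force: [1.8, 0.0, 1.3]
grip_width: 0.0004
t 10.92 eef [0.5635 0.0232 0.1763] local mm [ -0.6 -27.5 176.3] F local [1.78 0.35 1.32] yawx -99.72 zax [ 0.006  0.002 -1.   ] w 0.0004
shift [0.0013 0.0185 0.0007] rz for yaw -0.0001
```

```bash
python3 -m creep '[[0,0.006,0,0,0,0,0],[0,0.012,0,0,0,0,0],[0,0.015,0,0,0,0,0],[0,0.015,0,0,0,0,0]]'
python3 -c "
from h import *
look(14,[(-.19,-.17),(-.22,-.17)])
p,d=env.capture('top');q=p[:,:,::-1].copy();over('top',q,-.2,-.17);cv2.imwrite('pics/t14.png',cv2.resize(np.hstack([p[150:310,90:270,::-1],q[150:310,90:270]]),None,fx=2.2,fy=2.2,interpolation=2))"
```

```text
t: 11.25
eef_pos: [0.5572, 0.0242, 0.1762]
tool_rot: [0.003, -0.645, 0.764, -0.001]
contact_force: [3.2, 0.1, -0.0]
grip_width: -0.0002
t 11.25 eef [0.5572 0.0242 0.1762] local mm [ -7.  -27.5 176.2] F local [ 3.17  0.65 -0.01] yawx -99.72 zax [ 0.005  0.002 -1.   ] w -0.0002
```

View pics/w14.png

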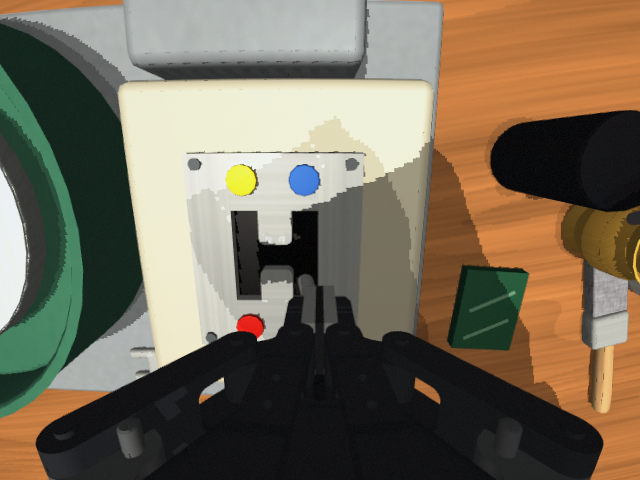

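View pics/t14.png

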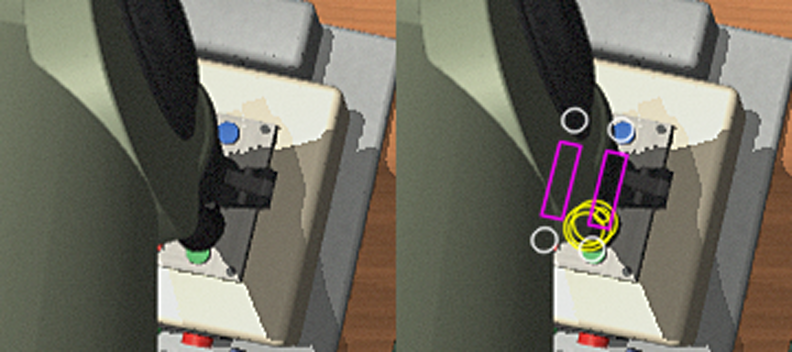

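```bash
python3 -m creep '[[0,0.003,0,0,0,0,0],[0,0.005,0,0,0,0,0],[0,0.005,0,0,0,0,0]]'
python3 -c "
from h import *
look(15,[(-.20,-.17),(-.22,-.17)])"
```

```text
t: 11.6
eef_pos: [0.5554, 0.0245, 0.1762]
tool_rot: [0.003, -0.645, 0.764, -0.001]
contact_force: [4.0, 0.9, -0.3]
grip_width: 0.0003
t 11.60 eef [0.5554 0.0245 0.1762] local mm [ -8.8 -27.5 176.2] F local [ 3.75  1.52 -0.27] yawx -99.72 zax [ 0.005  0.002 -1.   ] w 0.0003
```

View pics/o15.png

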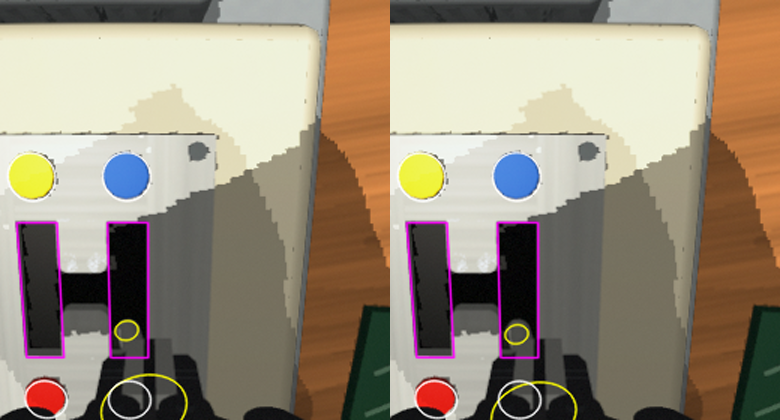

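```bash
python3 -m creep '[[0,0.003,0,0,0,0,0],[0,0.005,0,0,0,0,0],[0,0.005,0,0,0,0,0]]'
python3 -c "
from h import *
look(16,[(-.21,-.17),(-.22,-.17)])"
```

```text
t: 11.9
eef_pos: [0.5534, 0.0249, 0.1762]
tool_rot: [0.003, -0.645, 0.764, -0.001]
contact_force: [4.1, 0.7, -0.6]
grip_width: -0.0001
t 11.90 eef [0.5534 0.0249 0.1762] local mm [-10.8 -27.5 176.2] F local [ 3.89  1.33 -0.59] yawx -99.72 zax [ 0.006  0.002 -1.   ] w -0.0001
```

```bash
python3 -m creep '[[0,0.003,0,0,0,0,0],[0,0.004,0,0,0,0,0],[0,0.004,0,0,0,0,0]]'
python3 -c "
from h import *
look(17,[(-.21,-.17),(-.225,-.17)])"
```

```text
t: 12.2
eef_pos: [0.5525, 0.025, 0.1764]
tool_rot: [0.003, -0.645, 0.765, -0.001]
contact_force: [6.8, -1.4, -2.3]
grip_width: 0.0003
t 12.20 eef [0.5525 0.025  0.1764] local mm [-11.8 -27.6 176.4] F local [ 6.97 -0.24 -2.27] yawx -99.73 zax [ 0.007  0.002 -1.   ] w 0.0003
```

View pics/o17.png

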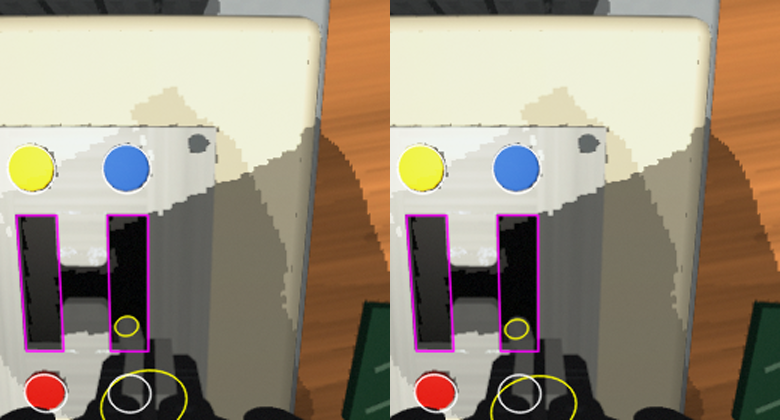

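```bash
python3 -m creep '[[0,0.003,0,0,0,0,0],[0,0.003,0,0,0,0,0]]'
python3 -c "
from h import *
st()"
```

```text
t: 12.42
eef_pos: [0.5522, 0.0251, 0.1767]
tool_rot: [0.004, -0.645, 0.765, -0.002]
contact_force: [9.4, -0.4, -3.9]
grip_width: 0.0001
t 12.42 eef [0.5522 0.0251 0.1767] local mm [-12.  -27.5 176.7] F local [ 9.34  1.22 -3.92] yawx -99.74 zax [ 0.009  0.002 -1.   ] w 0.0001
```

Hard stop: 9.3 N and the lever moved only 0.2 mm more. I'll back off toward +x, rise, and move away for a check.

```bash
python3 -m creep '[[0,-0.03,0,0,0,0,0],[0,-0.08,0,0,0,0,0],[0,-0.12,0,0,0,0,0],[0,-0.12,0,0,0,0,0],[0,-0.12,-0.1,0,0,0,0],[0,-0.12,-0.2,0,0,0,0],[0,-0.12,-0.3,0,0,0,0],[0,-0.12,-0.35,0,0,0,0],[0.1,-0.12,-0.35,0,0,0,0],[0.2,-0.05,-0.35,0,0,0,0],[0.3,0.05,-0.35,0,0,0,0],[0.4,0.15,-0.35,0,0,0,0],[0.5,0.25,-0.35,0,0,0,0],[0.6,0.3,-0.35,0,0,0,0],[0.6,0.3,-0.35,0,0,0,0],[0.6,0.3,-0.35,0,0,0,0]]'
python3 -c "
from h import *
st()
o=[]
for n,(r,c) in (('top',(150,80)),('scene',(140,350))):
  p=env.capture(n)[0][:,:,::-1].copy();cv2.imwrite('pics/%s18.png'%n,p)
  q=p.copy();over(n,q,-.22,-.17)
  cv2.imwrite('pics/%s18o.png'%n,cv2.resize(np.hstack([p[r:r+160,c:c+160],q[r:r+160,c:c+160]]),None,fx=2.5,fy=2.5,interpolation=2))"
```

```text
t: 13.75
eef_pos: [0.3871, -0.1947, 0.3147]
tool_rot: [0.003, -0.643, 0.766, -0.002]
contact_force: [0.7, 0.1, 0.0]
grip_width: -0.0004
t 13.75 eef [ 0.3871 -0.1947  0.3147] local mm [-137.7 -272.   314.7] F local [0.62 0.22 0.03] yawx -100.03 zax [ 0.007  0.001 -1.   ] w -0.0004
```

View pics/top18o.png

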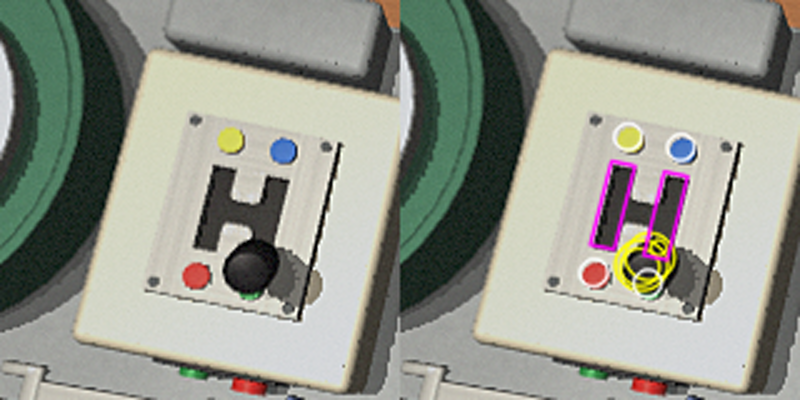

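View pics/scene18o.png

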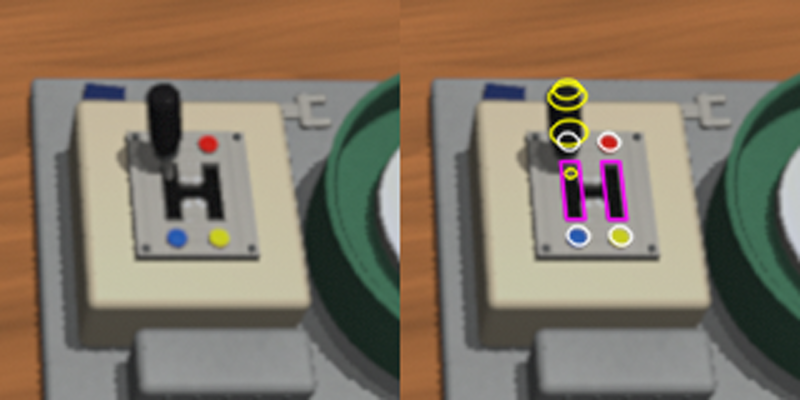

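View pics/top18.png

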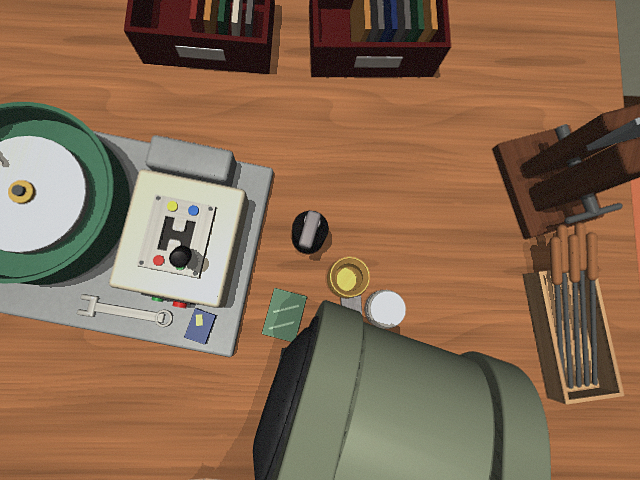

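```bash
python3 -c "
from h import *
st();print(env.finish_job())"
```

```text
t 13.85 eef [ 0.3896 -0.1931  0.3149] local mm [-135.6 -270.   314.9] F local [0.05 1.69 0.02] yawx -99.98 zax [ 0.008  0.002 -1.   ] w 0.0002
the job is handed in; nothing more can be done
None
```

The lever is home in the green gear (near right), and I handed the job in at 13.85 s. I pushed it with the shut fingertips forward to neutral, across to the right slot, then back toward the front, and never gripped it. It did not enter the yellow or blue gear.

**Last checks:**
- **Fully home:** at the end of the last push the force rose from about 4 N to 9 N with only 0.2 mm more movement, so it was against the end stop. With the arm clear, the top and scene pictures matched a lever model at -0.22 rad fore-and-aft and about -0.17 rad sideways, within a few millimetres.
- **Surroundings:** the loose things visible in the last top picture stand where they were. The arm hid most of the brush in that picture, so I could not confirm it.

**What went less well:**
- **Unwanted press on the lever:** during the sideways push a part of the gripper pressed down on the lever's grip with about 36 N at the reading, close to the 40 N limit. I raised the tool 18 mm and finished that push at 1–2 N. The peak between readings is unknown.
- **Camera disagreement:** the cameras differed by about 4 mm on the gate position. I used a blend that fitted the wrist view best.

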